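Tip a bracket onto its back and butt it against the welding fence

TASK

Get the red angle bracket ready for its next seam, by pushing only: push its upright plate over, away from its foot, so that it lies flat on its back on the welding plate, then push it along the plate until the leading edge of its long plate (the edge that was at the top) butts squarely against the yellow fence bar. Do not pick the bracket up; leave the blue bracket standing where it is and everything else undisturbed.

Things in the scene. Friction and masses are not known exactly. Their poses are not given: they have to be found in the camera images.
- bracket: Red steel L-bracket, loose, about 0.6 kg, 6 mm thick, 80 mm wide; upright 110 mm tall, foot 60 mm long. Starts standing on its foot on the welding plate, back towards the fence, up to 0.25 rad askew. Origin: middle of the heel edge (outer corner of the L). x out of the upright's back, y along the heel, z up the upright; upright x -6..0, z 0..110 mm; foot x -60..0, z 0..6 mm.
- lip_l (a point): +y (left) end of the red bracket's top edge, which leads once it lies on its back: 110 mm along z from the heel, 40 mm along y from the middle, halfway through the plate's thickness.
- lip_r (a point): -y (right) end of the red bracket's top edge, which leads once it lies on its back: 110 mm along z from the heel, 40 mm along y from the middle, halfway through the plate's thickness.
- heel_l (a point): Left (+y) end of the red bracket's heel edge, 40 mm from its origin. A push of 1 to 2 N towards +x near the top of the upright tips the bracket about this edge; from a lean of about 20 degrees it falls by itself.
- heel_r (a point): Right (-y) end of the heel edge, 40 mm from the bracket's origin. When the bracket lies on its back, its x points down, its z is level towards the fence, and the foot stands up 60 mm at the heel with its underside towards the robot: push there to slide it (2 to 8 N).
- jig: Fixed dark steel welding plate, 300 x 380 x 10 mm (x by y by z), top at 10 mm above the bench, with the yellow fence bar across its far end. Origin: centre of its underside; x points towards the fence, z up. The fence bar is 25 mm thick, 360 mm long along y and stands 26 mm above the plate; its near face is 115 mm from the origin along x.
- fence_face (a point): Middle of the fence bar's near face, at the level of the welding plate's top; x points into the fence, y along it, z up.
- blue_bracket: Blue bracket of the same shape, size and origin, finished; it stands beside the red one on the welding plate, centres about 176 mm or more apart, on either side. Leave standing.
- nozzle: Small brass gas nozzle, 22 mm across, 45 mm tall, standing on the welding plate between the two brackets' places. Origin: centre of its underside. Leave alone.
- spray_can: White spray can with a red cap, 58 mm across, 160 mm tall, on the bench on the left. Origin: centre of its underside. Leave alone.
- wire_brush: Brush with a handle, lying on the bench on the left. Origin: under its middle. Leave alone.
- pot: Aluminium cup, 76 mm across, 85 mm tall, on the bench on the right. Origin: centre of its underside. Leave alone.
- pulley: Dark steel pulley lying flat, 100 mm across, 34 mm high, on the bench on the right. Origin: centre of its underside. Leave alone.
- wrench: Steel wrench, 160 mm long, lying on the bench on the right. Origin: under its middle. Leave alone.
Things that resemble listed ones, but are neither listed nor needed, are in the scene too. There is more than one size of the bracket; the one meant has the size given above.

How it is judged:
By the outcome, as a careful person would: the job done as asked, in the order asked, and still so for the second after the job is handed in, with the robot touching nothing.
It also fails if it takes over 42 s, if anything falls off the work surface, if the arm or the gripper's body presses on something with over 40 N, if the wrist force passes 120 N, or if a joint passes its speed limit or range.

ROBOT

A 6-joint arm with a two-finger parallel gripper is mounted at the origin on the work surface. World frame = base frame: x ahead of the robot, y to its left, z up, the work surface at z = 0. Lengths are in m, angles in degrees, forces in N, time in s.
With the tool pointing down it reaches from about 0.3 to 0.75 m from the base axis. Payload 8.5 kg.
Tool frame: the origin (TCP) lies at the very end of the fingers, on their centre line; the grasp point (between the pads) lies 19 mm behind it; z points along the fingers, y is the line along which they close (so a half turn about z gives the same grasp; the last joint's range is limited). The gripper opens to 85 mm and grips with 20 to 120 N. Pads are 22 mm wide; open, the fingers measure 114 mm over their backs; the gripper's body (76 mm by 85 mm) begins 54 mm behind the grasp point. The pads swing forward as they close: fully open they stand 13 mm farther back than shut.
Start: joints at [-88.539, 21.807, 74.336, -0, 83.858, -12.336], TCP at [0.131, -0.534, 0.231] pointing down, gripper open.
Joint ranges: [-178.18, 178.18], [-50.72, 133.34], [12.68, 142.11], [-81.47, 261.47], [9.98, 163.14], [-165.26, 165.26]. Speed limits (degrees/s): [136.94, 136.94, 180, 180, 180, 180].

INTERFACE

Orientations are given as a 3x3 rotation matrix whose columns are the frame's x, y, z axes.
In Python, from rig import env gives the robot as it stands.
- The arm moves only by the tool move_arm, never from a script. Its argument "plan" is a list of rows, each a list of 7 numbers: the turn, a rotation vector about the tool's x, y, z in degrees, then the shift along the tool's x, y, z in cm, then the gripper command: -1 is shut, 1 is fully open, values between are in proportion. In form: [[ax, ay, az, tx, ty, tz, jaw], ...]. A call has 1 to 5 rows; each row is the pose to reach, as a shift and turn from the pose commanded when the call began, along the tool's axes at that moment; what a row does not reach only later rows make up. A row lasts 1/10 s, in which the tool goes at most 50 mm and 8.59 degrees, less where a joint would pass 70% of its speed; a pose out of reach is approached as far as the arm can. A call with a gripper value outside its range is refused whole. The fingers move at their own pace and stop on an object; "squeeze" is the grip in N (left out, the last holds). Time passes only in rows, so rows that repeat a pose let the fingers close. It gives the time, the measured TCP pose, the force, the opening and the grip force at its end, in the units of the state.
- env.observe(): the state, without advancing time (a new reading comes with each control period).
- env.get_image(name): name is "scene" or "top" or "wrist"; returns a dict with "color" (400x640x3 uint8, red, green, blue), "fov_y" (degrees; the focal length in pixels is half the picture's height over the tangent of half this angle, whatever the lens; pixels are square), "cx", "cy" (the principal point, pixels), "R" (3x3) and "t" (3): a world point X has camera coordinates R X + t. Camera axes: x right, y down, z forward; pixel columns grow to the right and rows downward; lengths in m; the calibration is good to about 2 mm. A picture is of the moment at which its call begins. There is no depth.
- env.close_job(): hands the job in; it is judged then, once.
Trained networks look in a picture, given as the dict that the camera call returned (one of the last four; its "shot" number tells which), for a name from the list of things; names that differ only in an ending like _2 or _b are one class to them, and where a whole thing is asked for, a point or a joint stands for the part that bears it (a point fixed in the world has none). Each returns a list of dicts, best first, with "conf" (0 to 1); they miss things now and then, are a little off and sometimes report something else, mostly with a low value. They report only what shows in the picture. A call takes as long as a camera call. They do not tell look-alikes from the thing itself.
- env.outline_of(target, picture): "mask" (400x640 bool, what is visible of it) and "bbox" ([centre column, centre row, width, height] in pixels, round what is visible of it).
- env.tip_of(target, picture): "pixel" ([column, row] in pixels: a listed point, or the origin of a listed thing).
The state is a dict: "time_s": time; "q": joint angles; "qvel": joint speeds; "joint_efforts": joint torques, N m; "position": TCP position; "tool_rot": TCP orientation; "ft_force": force on the tool from outside, world axes, zero at the start; "wrist_torque": the same for the moment, N m; "grip_width": finger opening in m; "gripper_force": force on a finger pad.
Only numpy, scipy, OpenCV 4.12 (cv2) and the standard library are available. Lean on these libraries where they do the work, as an engineer would, in place of code of your own. Each camera call takes 0.05 s, during which the arm holds its last target. There are 200 camera calls.

## Working session

There is one attempt and no reset: what is moved stays moved. The work goes in short steps, Python scripts to look and compute and a tool call to move; the robot and the scene stay as the last step left them, time stands still between calls to the robot, and variables do not carry over. Pictures are saved under pics/ and viewed, at most 10 in all, crops included, and the job is handed in when it is done.

Besides the shell and the picture viewer there is one more tool, called after "Call:" as name(argument=value, ...) on one line, values as JSON. move_arm: Moves the arm, as the interface text tells. Its arguments: {"type":"object","properties":{"plan":{"type":"array"},"squeeze":{"type":"number"}},"required":["plan"]}

```bash
mkdir -p pics; cat > h.py <<'E'
import numpy as np, cv2
from rig import env
def f(p): return 200/np.tan(np.radians(p["fov_y"])/2)
def ray(p,px):
    R=np.array(p["R"]);t=np.array(p["t"])
    d=R.T@np.array([(px[0]-p["cx"])/f(p),(px[1]-p["cy"])/f(p),1]);return -R.T@t,d
def onz(p,px,z):
    c,d=ray(p,px);return c+d*(z-c[2])/d[2]
def proj(p,X):
    c=np.array(p["R"])@np.array(X)+np.array(p["t"]);return np.array([p["cx"],p["cy"]])+f(p)*c[:2]/c[2]
def save(p,n): cv2.imwrite("pics/"+n,p["color"][:,:,::-1])
E
python3 - <<'E'
from h import *
np.set_printoptions(precision=4,suppress=True)
Z=dict(lip_l=.12,lip_r=.12,heel_l=.01,heel_r=.01,bracket=.01,fence_face=.01,jig=0,blue_bracket=.01,nozzle=.01)
for n in("scene","top"):
    p=env.get_image(n);save(p,n+"0.png")
    for k,z in Z.items():
        for r in env.tip_of(k,p)[:3]: print(n,k,round(r["conf"],2),np.round(r["pixel"],1),onz(p,r["pixel"],z))
print(env.observe())
E
```

```text
scene lip_l 0.93 [312.9 357.8] [0.8276 0.3433 0.12  ]
scene lip_l 0.87 [439.3 172.7] [0.2234 0.1212 0.12  ]
scene lip_l 0.81 [368.4 207.9] [0.4715 0.1094 0.12  ]
scene lip_r 0.93 [312.9 357.8] [0.8276 0.3433 0.12  ]
scene lip_r 0.87 [439.3 172.7] [0.2234 0.1212 0.12  ]
scene lip_r 0.81 [368.4 207.9] [0.4715 0.1094 0.12  ]
scene heel_l 0.98 [362.1 242.2] [0.4789 0.1028 0.01  ]
scene heel_l 0.9 [290.1 359.1] [0.8184 0.2575 0.01  ]
scene heel_l 0.79 [473.7 226.7] [0.2134 0.247  0.01  ]
scene heel_r 0.98 [362.1 242.2] [0.4789 0.1028 0.01  ]
scene heel_r 0.9 [290.1 359.1] [0.8184 0.2575 0.01  ]
scene heel_r 0.79 [473.7 226.7] [0.2134 0.247  0.01  ]
scene bracket 0.69 [300.9 382.7] [0.8328 0.3107 0.01  ]
scene bracket 0.67 [351.9 233.4] [0.4758 0.0614 0.01  ]
scene bracket 0.61 [452.1 222.4] [0.2424 0.1997 0.01  ]
scene fence_face 0.79 [275.3 257.2] [0.6779 0.0063 0.01  ]
scene jig 0.64 [303.8 234.8] [ 0.5675 -0.0234  0.    ]
scene blue_bracket 0.96 [287.4 204.2] [ 0.5301 -0.1461  0.01  ]
scene nozzle 0.72 [291.1 245.2] [ 0.6228 -0.0035  0.01  ]
top lip_l 0.97 [311.  213.2] [0.4729 0.0151 
[... 846 characters left out ...]
222  0.    ]
top blue_bracket 0.6 [361.1 196.7] [ 0.5303 -0.1419  0.01  ]
top nozzle 0.58 [319.8 162.9] [ 0.6402 -0.0096  0.01  ]
{'time_s': 1.0, 'q': array([-88.5399,  21.8079,  74.3346,   0.0003,  83.8607, -12.3349]), 'qvel': array([ 0.0102, -0.0355, -0.153 , -0.0274, -0.0428, -0.0075]), 'joint_efforts': array([  0.001 , -44.8326, -23.1465,  -0.0002,   0.0006,  -0.    ]), 'position': array([ 0.1312, -0.5341,  0.2313]), 'tool_rot': array([[ 0.9712,  0.2384,  0.    ],
       [ 0.2384, -0.9712,  0.0001],
       [ 0.    , -0.0001, -1.    ]]), 'ft_force': array([-0.9712, -0.0417,  0.0701]), 'wrist_torque': array([0.0321, 0.0003, 0.0427]), 'gripper_force': 0.0, 'grip_width': 0.08523257505790072}
```

View pics/scene0.png

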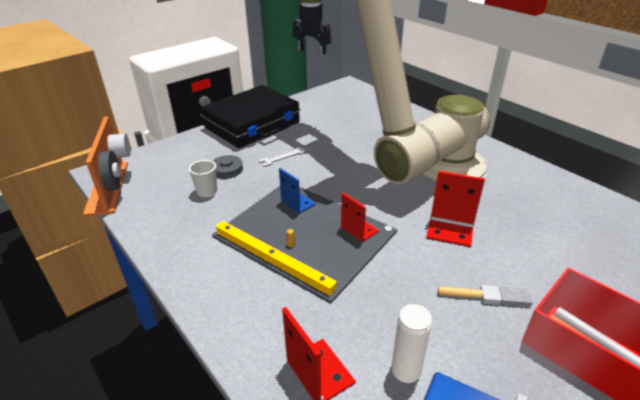

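View pics/top0.png

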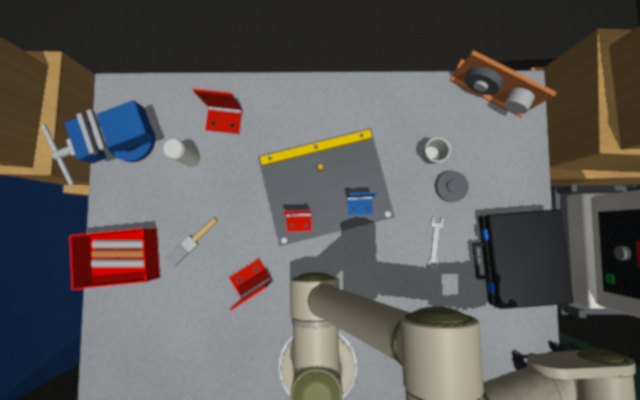

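```bash
cat >> h.py <<'E'
from scipy.optimize import minimize
def box(a,b): return np.array([[x,y,z] for x in(a[0],b[0]) for y in(a[1],b[1]) for z in(a[2],b[2])])
BR=[box((-.006,-.04,0),(0,.04,.11)),box((-.06,-.04,0),(0,.04,.006))]
FE=[box((0,-.18,0),(.025,.18,.026))]
def Rz(a): return np.array([[np.cos(a),-np.sin(a),0],[np.sin(a),np.cos(a),0],[0,0,1]])
LIE=np.array([[0,0,1],[0,1,0],[-1,0,0.]])  # body x->down, z->forward
def rend(p,parts,x,Rb,z):
    S=4;m=np.zeros((400*S,640*S),np.uint8)
    for P in parts:
        W=(Rz(x[2])@Rb@P.T).T+[x[0],x[1],z]
        q=np.array([proj(p,w) for w in W])
        h=cv2.convexHull(((q+.5)*S*16).astype(np.int32))
        cv2.fillConvexPoly(m,h,255,shift=4)
    return cv2.resize(m,(640,400),interpolation=cv2.INTER_AREA)/255.
def fit(pm,parts,x0,Rb=np.eye(3),z=.01):
    def c(x): return sum(np.abs(rend(p,parts,x,Rb,z)-m).sum()/m.sum() for p,m in pm)
    s=np.array([x0]+[np.array(x0)+d for d in([.012,0,0],[0,.012,0],[0,0,.12])])
    r=minimize(c,x0,method="Nelder-Mead",options=dict(initial_simplex=s,xatol=1e-4,fatol=1e-4,maxiter=150));return r.x,r.fun
def colmask(p,kind,c,r):
    h=cv2.cvtColor(p["color"],cv2.COLOR_RGB2HSV);H,S,V=[h[:,:,i].astype(int) for i in range(3)]
    m={"red":((H<8)|(H>172))&(S>140)&(V>50),"yel":(H>20)&(H<35)&(S>140)&(V>90),"blue":(H>105)&(H<125)&(S>120)&(V>40)}[kind]
    yy,xx=np.mgrid[:400,:640];return (m&(np.abs(xx-c[0])<r[0])&(np.abs(yy-c[1])<r[1])).astype(float)
E
python3 - <<'E'
from h import *
np.set_printoptions(precision=4,suppress=True)
P=[env.get_image("scene"),env.get_image("top")]
for nm,k,parts,win,x0 in(("red","red",BR,[((358,217),(28,35)),((298,220),(25,25))],[.475,.058,.12]),
  ("fence","yel",FE,[((275,258),(75,50)),((316,148),(70,30))],[.675,-.005,.24]),
  ("blue","blue",BR,[((295,190),(30,35)),((361,203),(25,25))],[.53,-.142,0])):
    ms=[colmask(p,k,*w) for p,w in zip(P,win)]
    print(nm,[m.sum() for m in ms],"both",fit(list(zip(P,ms)),parts,x0),*[fit([(P[i],ms[i])],parts,x0) for i in(0,1)])
E
```

```text
red [np.float64(1006.0), np.float64(447.0)] both (array([0.482 , 0.0607, 0.042 ]), np.float64(0.4032918600168084)) (array([ 0.4793,  0.0597, -0.0238]), np.float64(0.06019568861341753)) (array([0.483 , 0.06  , 0.0392]), np.float64(0.2765012940299162))
fence [np.float64(2003.0), np.float64(1062.0)] both (array([0.6762, 0.0023, 0.2462]), np.float64(0.20964460955994096)) (array([0.675 , 0.0021, 0.2427]), np.float64(0.07070570614666236)) (array([0.677 , 0.0028, 0.245 ]), np.float64(0.10635131642110705))
blue [np.float64(793.0), np.float64(460.0)] both (array([ 0.5344, -0.1359,  0.0072]), np.float64(0.461546395409965)) (array([ 0.532 , -0.1353, -0.0197]), np.float64(0.0908488489973543)) (array([ 0.536 , -0.1373, -0.0022]), np.float64(0.3204347826086956))
```

Call:
move_arm(plan=[[0,0,0,2.5,-3,0,0],[0,0,0,5.5,-6.3,0,0],[0,0,0,8.5,-9.7,0,0],[0,0,0,11.6,-13.2,0,0],[0,0,0,14.7,-16.8,0,0]])

```text
time_s: 1.6
position: [0.2343, -0.3343, 0.2314]
tool_rot: [[0.971, 0.238, 0.0], [0.238, -0.971, -0.0], [0.0, 0.0, -1.0]]
ft_force: [0.7, 0.1, 0.3]
grip_width: 0.0428
gripper_force: 0.0
```

Call:
move_arm(plan=[[0,0,0,3,-3.4,0,0],[0,0,0,6,-6.8,0,0],[0,0,0,9,-10.2,0,0],[0,0,0,12,-13.6,0,0],[0,0,0,14.7,-16.8,0,0]])

```text
time_s: 2.1
position: [0.3371, -0.1359, 0.2316]
tool_rot: [[0.971, 0.238, 0.001], [0.238, -0.971, -0.001], [0.001, 0.001, -1.0]]
ft_force: [1.5, 0.3, -0.1]
grip_width: 0.0425
gripper_force: 0.0
```

Call:
move_arm(plan=[[0,0,3,2.8,-3.2,0,0],[0,0,6,5.6,-6.4,0,0],[0,0,9,8.4,-9.6,0,0],[0,0,12,10.8,-12.4,0,0],[0,0,14,12,-14,0,0]])

```text
time_s: 2.6
position: [0.4204, 0.0292, 0.2314]
tool_rot: [[1.0, -0.003, 0.001], [-0.003, -1.0, 0.0], [0.001, -0.0, -1.0]]
ft_force: [0.2, -0.4, 0.1]
grip_width: 0.043
gripper_force: 0.0
```

```bash
python3 - <<'E'
from h import *
np.set_printoptions(precision=4,suppress=True)
p=env.get_image("wrist");save(p,"w1.png")
for k,z in dict(lip_l=.12,heel_l=.01,bracket=.01).items():
    for r in env.tip_of(k,p)[:3]: print(k,round(r["conf"],2),np.round(r["pixel"],1),onz(p,r["pixel"],z))
o=env.observe();print(o["time_s"],o["position"],o["tool_rot"],o["grip_width"],o["ft_force"])
E
```

```text
lip_l 0.77 [328.3 120. ] [0.4788 0.0215 0.12  ]
lip_l 0.73 [217.9 126.4] [0.4745 0.1035 0.12  ]
heel_l 0.94 [225.6 286.5] [0.2736 0.1428 0.01  ]
heel_l 0.88 [320.4 112.2] [0.4809 0.026  0.01  ]
heel_l 0.72 [247.6 114.3] [0.479  0.1028 0.01  ]
bracket 0.94 [194.7 307.4] [0.244  0.1841 0.01  ]
bracket 0.75 [286.5 114.2] [0.4789 0.0617 0.01  ]
2.8 [0.4195 0.0268 0.2313] [[ 1.     -0.0019 -0.0002]
 [-0.0019 -1.     -0.0002]
 [-0.0002  0.0002 -1.    ]] 0.043023842907670105 [-0.2544  0.1734  0.2591]
```

View pics/w1.png

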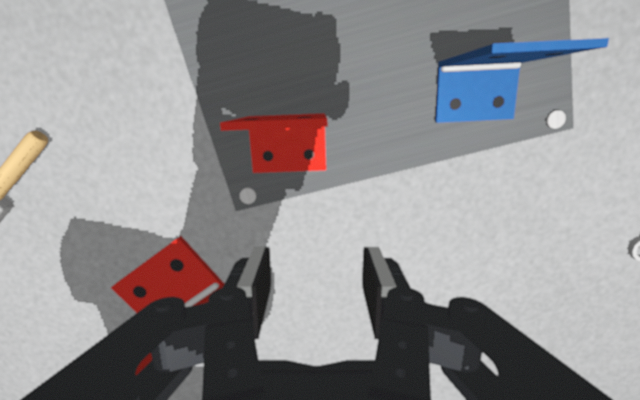

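Call:
move_arm(plan=[[0,0,-2,0.2,-3.5,2,0],[0,0,-2,0.2,-3.5,6,0],[0,0,-2,0.2,-3.5,10,0],[0,0,-2,0.2,-3.5,13,0],[0,0,-2,0.2,-3.5,13,0]])

```text
time_s: 3.3
position: [0.4199, 0.061, 0.0989]
tool_rot: [[1.0, 0.03, -0.007], [0.03, -1.0, 0.001], [-0.007, -0.001, -1.0]]
ft_force: [-0.6, 0.1, -0.1]
grip_width: 0.043
gripper_force: 0.0
```

Call:
move_arm(plan=[[0,0,0,1,0,0,0],[0,0,0,2,0,0,0],[0,0,0,3,0,0,0],[0,0,0,3.5,0,0,0],[0,0,0,4,0,0,0]])

```text
time_s: 3.8
position: [0.4626, 0.0631, 0.1017]
tool_rot: [[1.0, 0.031, 0.001], [0.031, -1.0, -0.0], [0.001, 0.0, -1.0]]
ft_force: [-1.0, -0.5, -0.5]
grip_width: 0.0429
gripper_force: 0.0
```

```bash
python3 - <<'E'
from h import *
p=env.get_image("scene");c=cv2.resize(p["color"][150:310,230:430],None,fx=3,fy=3);cv2.imwrite("pics/s2.png",c[:,:,::-1])
o=env.observe();print(o["time_s"],o["position"],o["ft_force"])
E
```

```text
3.85 [0.46297948 0.06309882 0.10166062] [ 1.11813294  0.72707454 -0.28151814]
```

View pics/s2.png

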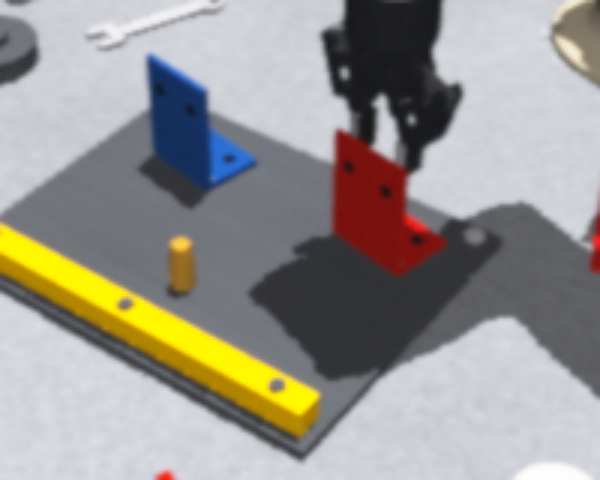

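The fingers are right behind the upright (crop about 400,150), and the bracket is still standing. Next I tip it.

Call:
move_arm(plan=[[0,0,0,0.6,0,0,0],[0,0,0,1.2,0,0,0],[0,0,0,1.8,0,0,0],[0,0,0,2.4,0,0,0],[0,0,0,3.0,0,0,0]])

```text
time_s: 4.35
position: [0.4924, 0.0641, 0.1013]
tool_rot: [[1.0, 0.031, 0.0], [0.031, -1.0, 0.0], [0.0, -0.0, -1.0]]
ft_force: [0.2, -0.5, -0.4]
grip_width: 0.0429
gripper_force: 0.0
```

Call:
move_arm(plan=[[0,0,0,0.5,0,0,0],[0,0,0,1.0,0,0,0],[0,0,0,1.5,0,0,0],[0,0,0,1.8,0,0,0],[0,0,0,1.8,0,0,0]])

```text
time_s: 4.85
position: [0.5101, 0.0646, 0.1013]
tool_rot: [[1.0, 0.031, 0.0], [0.031, -1.0, 0.0], [0.0, 0.0, -1.0]]
ft_force: [0.2, -0.2, -0.6]
grip_width: 0.0425
gripper_force: 0.0
```

Call:
move_arm(plan=[[0,0,0,0,0,0,0],[0,0,0,0,0,-1,0],[0,0,0,0,0,-3,0],[0,0,0,0,0,-5,0],[0,0,0,0,0,-5,0]])

```text
time_s: 5.35
position: [0.5109, 0.0646, 0.1543]
tool_rot: [[0.999, 0.031, 0.005], [0.031, -1.0, -0.001], [0.005, 0.001, -1.0]]
ft_force: [0.0, 0.1, -0.5]
grip_width: 0.0428
gripper_force: 0.0
```

```bash
python3 - <<'E'
from h import *
np.set_printoptions(precision=4,suppress=True)
p=env.get_image("scene");c=cv2.resize(p["color"][150:310,230:430],None,fx=3,fy=3);cv2.imwrite("pics/s3.png",c[:,:,::-1])
o=env.observe();print(o["time_s"],o["position"],o["ft_force"])
m=colmask(p,"red",(340,230),(45,40));print(m.sum(),fit([(p,m)],BR,[.485,.062,.035],LIE,.01))
E
```

```text
5.4 [0.5102 0.0646 0.1528] [-0.1858  0.6775 -0.2814]
1311.0 (array([0.4808, 0.0633, 0.0056]), np.float64(0.12297452924724428))
```

View pics/s3.png

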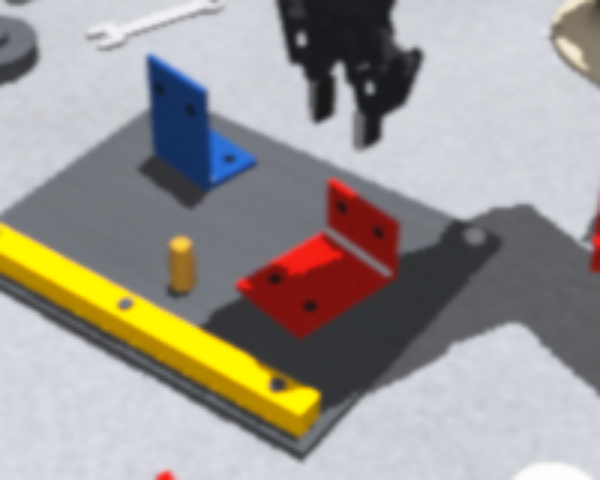

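The bracket is flat on its back, with its corner nearest the nozzle at crop (238,288) and the nozzle clear of it at (181,265). Next: retract behind the foot, aligned with the fence.

Call:
move_arm(plan=[[0,0,-4,-3,0.6,0,0],[0,0,-8,-6.5,1.2,0,0],[0,0,-12.2,-8.7,1.8,0,0],[0,0,-12.2,-8.7,1.8,3,0],[0,0,-12.2,-8.7,1.8,6,0]])

```text
time_s: 5.9
position: [0.4229, 0.0438, 0.0909]
tool_rot: [[0.97, 0.242, 0.002], [0.242, -0.97, -0.0], [0.002, 0.001, -1.0]]
ft_force: [0.7, -0.8, -0.7]
grip_width: 0.0426
gripper_force: 0.0
```

Call:
move_arm(plan=[[0,0,0,0,0,2,0],[0,0,0,0,0,4,0],[0,0,0,0,0,5.5,0],[0,0,0,0,0,5.9,0],[0,0,0,0,0,5.9,0]])

```text
time_s: 6.4
position: [0.423, 0.044, 0.0319]
tool_rot: [[0.97, 0.242, -0.002], [0.242, -0.97, 0.0], [-0.002, -0.001, -1.0]]
ft_force: [-0.0, -0.3, 0.2]
grip_width: 0.0425
gripper_force: 0.0
```

Call:
move_arm(plan=[[0,0,0,0.8,0,0,0],[0,0,0,1.6,0,0,0],[0,0,0,2.4,0,0,0],[0,0,0,3.2,0,0,0],[0,0,0,4.0,0,0,0]])

```text
time_s: 6.9
position: [0.4631, 0.0538, 0.0325]
tool_rot: [[0.97, 0.242, 0.0], [0.242, -0.97, -0.0], [0.0, 0.0, -1.0]]
ft_force: [-1.0, -0.7, 0.9]
grip_width: 0.0428
gripper_force: 0.0
```

Call:
move_arm(plan=[[0,0,0,0.6,0,0,0],[0,0,0,1.2,0,0,0],[0,0,0,1.8,0,0,0],[0,0,0,2.4,0,0,0],[0,0,0,3.0,0,0,0]])

```text
time_s: 7.4
position: [0.4904, 0.0607, 0.0322]
tool_rot: [[0.97, 0.242, -0.003], [0.242, -0.97, -0.0], [-0.003, -0.0, -1.0]]
ft_force: [-5.9, -4.3, 4.9]
grip_width: 0.0426
gripper_force: 3.3
```

```bash
python3 - <<'E'
from h import *
np.set_printoptions(precision=4,suppress=True)
p=env.get_image("scene");c=cv2.resize(p["color"][150:310,230:430],None,fx=3,fy=3);cv2.imwrite("pics/s4.png",c[:,:,::-1])
o=env.observe();print(o["time_s"],o["position"],o["ft_force"])
m=colmask(p,"red",(340,230),(45,45));print(m.sum(),fit([(p,m)],BR,[.5,.065,.2],LIE,.01))
E
```

```text
7.45 [0.4916 0.0609 0.0322] [-2.7017 -1.9407 -0.1313]
1414.0 (array([0.5022, 0.0676, 0.1402]), np.float64(0.11237207754388885))
```

View pics/s4.png

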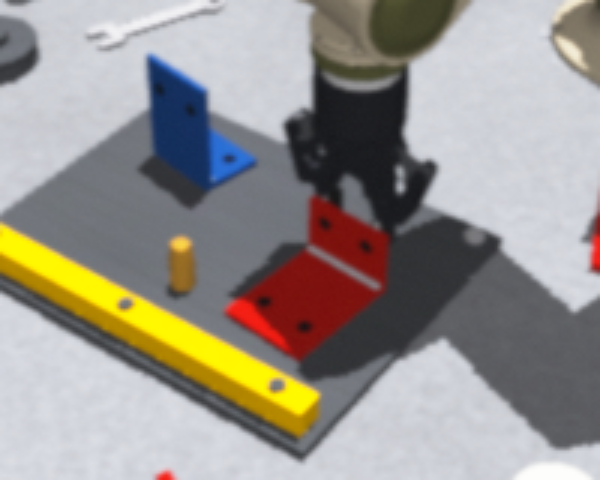

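The bracket is sliding and turning square. Its corner at crop (227,312) stays clear of the nozzle base at (181,290).

Call:
move_arm(plan=[[0,0,0,0.6,0,0,0],[0,0,0,1.2,0,0,0],[0,0,0,1.8,0,0,0],[0,0,0,2.4,0,0,0],[0,0,0,3.0,0,0,0]])

```text
time_s: 7.95
position: [0.5192, 0.0682, 0.0322]
tool_rot: [[0.97, 0.242, -0.004], [0.242, -0.97, -0.0], [-0.004, -0.001, -1.0]]
ft_force: [-6.3, -1.5, 4.2]
grip_width: 0.0425
gripper_force: 3.7
```

```bash
cat > chk.py <<'E'
from h import *
np.set_printoptions(precision=4,suppress=True)
import sys
p=env.get_image("scene");c=cv2.resize(p["color"][150:310,230:430],None,fx=3,fy=3);cv2.imwrite("pics/%s.png"%sys.argv[1],c[:,:,::-1])
o=env.observe();print(o["time_s"],o["position"],o["ft_force"])
m=colmask(p,"red",(335,235),(45,50));x,e=fit([(p,m)],BR,[.53,.075,.22],LIE,.01)
F=np.array([.675,.0021]);n=np.array([.970,.2425]);t=np.array([-.2425,.97])
print(x,e)
for s in(1,-1):
    w=(Rz(x[2])@[.11,s*.04,0])[:2]+x[:2]-F; print("lip",s,w@n,w@t)
E
python3 chk.py s5
```

```text
8.0 [0.5204 0.0683 0.0322] [-2.3342 -0.2788 -0.2561]
[0.5239 0.0725 0.2479] 0.16882100479676848
lip 1 -0.01961160566385354 0.14520165532936985
lip -1 -0.019377099803526494 0.06521374994985965
```

Call:
move_arm(plan=[[0,0,0,0.3,0,0,0],[0,0,0,0.6,0,0,0],[0,0,0,0.9,0,0,0],[0,0,0,1.1,0,0,0],[0,0,0,1.3,0,0,0]])

```text
time_s: 8.5
position: [0.5318, 0.0713, 0.0321]
tool_rot: [[0.97, 0.242, -0.003], [0.242, -0.97, -0.0], [-0.003, -0.001, -1.0]]
ft_force: [-7.8, -1.7, 3.5]
grip_width: 0.0427
gripper_force: 3.5
```

Call:
move_arm(plan=[[0,0,0,0.1,0,0,0],[0,0,0,0.2,0,0,0],[0,0,0,0.3,0,0,0],[0,0,0,0.4,0,0,0],[0,0,0,0.4,0,0,0]])

```text
time_s: 9.0
position: [0.5333, 0.0717, 0.0321]
tool_rot: [[0.97, 0.242, -0.009], [0.242, -0.97, -0.001], [-0.009, -0.001, -1.0]]
ft_force: [-17.6, -7.1, 11.9]
grip_width: 0.0427
gripper_force: 9.5
```

```bash
python3 chk.py s6
```

```text
9.05 [0.5333 0.0717 0.0321] [-17.9873  -7.4087  10.9558]
[0.5408 0.0763 0.2481] 0.31776767489330116
lip 1 -0.002320736177377052 0.14487249741743508
lip -1 -0.0020676709875755484 0.06488464860269502
```

View pics/s6.png

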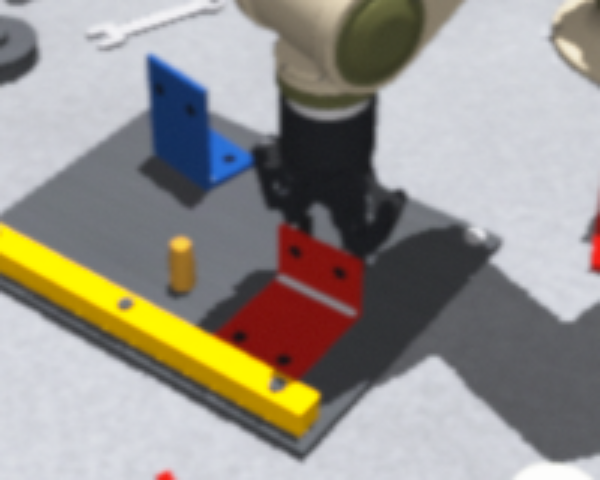

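The lip is against the fence and the force rose to about 19 N. I'll back off gently.

Call:
move_arm(plan=[[0,0,0,-0.3,0,0,0],[0,0,0,-0.6,0,0,0],[0,0,0,-1.2,0,0,0],[0,0,0,-3,0,0,0],[0,0,0,-6,0,0,0]])

```text
time_s: 9.55
position: [0.4792, 0.0576, 0.0323]
tool_rot: [[0.97, 0.242, 0.002], [0.242, -0.97, -0.0], [0.002, 0.001, -1.0]]
ft_force: [-0.3, 0.3, -0.6]
grip_width: 0.0428
gripper_force: 0.0
```

Call:
move_arm(plan=[[0,0,0,-2,0,-2,0],[0,0,0,-3,0,-6,0],[0,0,0,-4,0,-10,0],[0,0,0,-5,0,-14,0],[0,0,0,-5,0,-14,0]])

```text
time_s: 10.05
position: [0.4313, 0.0453, 0.1766]
tool_rot: [[0.97, 0.242, 0.009], [0.242, -0.97, -0.002], [0.009, 0.004, -1.0]]
ft_force: [1.2, 0.6, -0.5]
grip_width: 0.0427
gripper_force: 0.0
```

```bash
python3 chk.py s7; python3 - <<'E'
from h import *
p=env.get_image("wrist");save(p,"w2.png")
E
```

```text
10.1 [0.4308 0.0454 0.1743] [ 0.2317 -0.4697  0.3718]
[0.5387 0.075  0.2589] 0.3070974868820768
lip 1 -0.005150920180415131 0.14530645273473702
lip -1 -0.0040405251438319885 0.06532591120829614
```

View pics/w2.png

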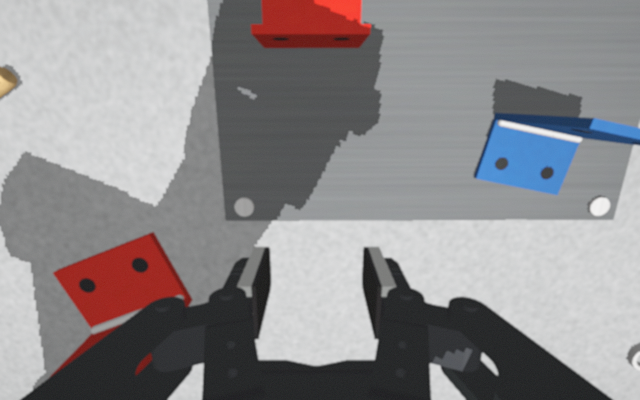

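Call:
move_arm(plan=[[0,0,0,2,-1,-2,0],[0,0,0,5,-2,-3,0],[0,0,0,8,-4,-4,0],[0,0,0,11,-5,-5,0],[0,0,0,12,-5,-5,0]])

```text
time_s: 10.65
position: [0.5364, 0.1248, 0.2212]
tool_rot: [[0.97, 0.244, -0.0], [0.244, -0.97, 0.0], [-0.0, -0.0, -1.0]]
ft_force: [-0.4, -0.5, -0.7]
grip_width: 0.0424
gripper_force: 0.0
```

```bash
python3 - <<'E'
from h import *
np.set_printoptions(precision=4,suppress=True)
env.get_image("wrist")
p=env.get_image("wrist");save(p,"w3.png")
for k,z in dict(lip_l=.013,heel_l=.01).items():
    for r in env.tip_of(k,p)[:3]: print(k,round(r["conf"],2),np.round(r["pixel"],1),onz(p,r["pixel"],z))
E
```

```text
lip_l 0.94 [409.2  67.9] [0.6576 0.0626 0.013 ]
lip_l 0.57 [324.8  65.2] [0.6399 0.1431 0.013 ]
heel_l 0.92 [322.7 175.6] [0.5324 0.1176 0.01  ]
heel_l 0.73 [176.7 382.5] [0.2153 0.2353 0.01  ]
heel_l 0.68 [391.6 173.5] [0.5527 0.0462 0.01  ]
```

View pics/w3.png

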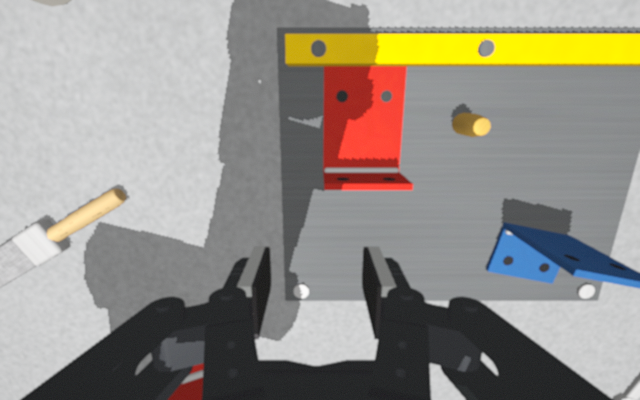

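```bash
python3 - <<'E'
from h import *
p=env.get_image("wrist");c=p["color"]
for col in(328,335,350,365,380,395,402,415): print(col,[tuple(int(v) for v in c[r,col]) for r in range(62,71)])
F=np.array([.6762,.0023]);n=np.array([.970,.2425]);t=np.array([-.2425,.97])
for y in(.145,.065):
  for a,z in((0,.036),(0,.016),(0,.01),(-.11,.01)):
    w=F+a*n+y*t;print(y,a,z,proj(p,[*w,z]).round(1))
E
```

```text
328 [(154, 81, 27), (161, 50, 30), (164, 43, 38), (163, 41, 34), (162, 40, 32), (163, 41, 34), (163, 40, 32), (163, 41, 34), (163, 44, 33)]
335 [(153, 83, 30), (160, 52, 30), (162, 41, 32), (161, 40, 30), (162, 42, 34), (160, 39, 32), (160, 40, 30), (161, 40, 34), (161, 44, 34)]
350 [(152, 82, 29), (160, 53, 33), (162, 43, 35), (161, 40, 32), (161, 39, 33), (161, 40, 31), (162, 36, 33), (162, 41, 32), (162, 38, 30)]
365 [(151, 80, 26), (159, 51, 31), (162, 44, 34), (160, 40, 32), (161, 40, 33), (159, 38, 31), (159, 39, 28), (159, 40, 31), (159, 37, 31)]
380 [(226, 111, 45), (242, 75, 48), (245, 65, 55), (244, 63, 52), (244, 62, 48), (245, 67, 54), (246, 65, 52), (245, 65, 51), (246, 67, 53)]
395 [(225, 111, 45), (241, 79, 54), (244, 66, 54), (244, 65, 53), (245, 67, 56), (245, 68, 53), (245, 68, 54), (246, 70, 54), (246, 67, 52)]
402 [(223, 108, 37), (240, 78, 50), (243, 66, 54), (242, 65, 51), (243, 67, 52), (243, 64, 50), (244, 64, 50), (244, 65, 54), (244, 67, 54)]
415 [(163, 143, 99), (153, 147, 136), (147, 148, 149), (146, 149, 150), (142, 147, 146), (144, 147, 147), (144, 145, 147), (146, 147, 150), (148, 149, 152)]
0.145 0 0.036 [325.   57.6]
0.145 0 0.016 [324.5  60. ]
0.145 0 0.01 [324.3  60.7]
0.145 -0.11 0.01 [323.8 171.1]
0.065 0 0.036 [413.4  57.4]
0.065 0 0.016 [407.6  59.9]
0.065 0 0.01 [406.   60.6]
0.065 -0.11 0.01 [398.2 171. ]
```

```bash
python3 -c "
from rig import env
print(env.close_job())"
```

```text
the job is handed in; nothing more can be done
None
```

The red bracket was tipped onto its back and pushed square against the fence. The last wrist picture shows no gap at either end of the lip, the blue bracket still standing and the nozzle in place. The job is handed in at about 11 s; no verdict came back.

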